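Hang the goggle caddy beside the loupe caddy and push the pair home

TASK

Hang the blue goggle caddy on the hook bar beside the white loupe caddy that already hangs there, on its free side towards the upturned tip. Then slide it along the bar so that it pushes the loupe caddy back against the rubber stop, and press the pair home for about a second with a light push of about 7 N, never hard, without lifting or tipping the loupe caddy off the bar. Let go, leave both caddies hanging quietly side by side, no longer swinging and with no gap between them, and leave everything else on the table alone.

Things in the scene. Friction and masses are not known exactly. Their poses are not given: they have to be found in the camera images.
- hook_stand: fixed stand: steel post (30 square) carrying one cantilever hook, a flat steel bar 10 wide and 12 tall that runs along the stand's own -y, its top 215 above the table; the last 10 mm of the bar are turned up by 20. Origin on the table under the post, z up. The post's face, where the bar begins, is at y -15. All sizes in mm.
- bar_root (a point): middle of the bar's top surface where it leaves the post's face, 215 above the table. Near here a black rubber stop (30 wide, standing 14 above the bar) is clamped tight on the bar; its front face is 17 to 37 mm from this point, different each time and not reported: find it by feel, or by sight.
- bar_tip (a point): middle of the bar's top surface at the foot of the upturned tip, 205 mm along the bar from bar_root
- loupe_caddy: white caddy with a loupe in its tray, already hanging on the bar with its axes along the stand's, same shape as the goggle caddy. 8 mm or more of bar lie free between it and the rubber stop; it slides on the bar with about 0.5 to 1.5 N. Origin: centre of the tray's underside, 103 above the table.
- loupe_slot (a point): loupe caddy: centre of its slot's ceiling, where it rests on the bar's top; its head reaches 25 mm from here to either side along the bar and 30 mm up
- goggle_caddy: blue caddy with amber goggles, upright on the table at the start; about 140 g. From the side it is a C: tray 100 (x) by 46 (y), contents up to 45 high; a stem 6 thick at x -12.5 to -6.5; a head on top; a lip. Open towards its own +x only, between tray and lip (z 45 to 100). Origin: centre of the tray's underside. Hung properly its axes lie along the stand's.
- goggle_head (a point): centre of the goggle caddy's solid head, the part to pinch: 25 mm in x (pinch across this), 50 in y, z from 112 to 142 mm above the caddy's origin. Heads of the two caddies meet when the caddies are 50 mm apart along the bar.
- goggle_slot (a point): goggle caddy: centre of its slot's ceiling, 112 mm above its origin, which comes to rest on the bar's top. The slot is 15 wide (x -6.5 to 8.5 from here), between stem and lip, 50 long in y.
- goggle_lip (a point): middle of the lower edge of the goggle caddy's lip, 4 thick and 50 long, 12 mm below the slot's ceiling at x 10.5. The caddy goes on by moving along its own +x with the bar passing under this edge into the C, then down.
- pump_a: white pump bottle with a mauve band, 60 wide, 180 tall (mm); bystander, leave alone; origin: centre of its underside
- pump_b: white pump bottle with a mint band, 60 wide, 170 tall (mm); bystander, leave alone; origin: centre of its underside
- cream_jar: low white jar, 72 wide, 52 tall (mm); bystander, leave alone; origin: centre of its underside
- serum_jar: small amber jar, 52 wide, 50 tall (mm); bystander, leave alone; origin: centre of its underside
- green_bowl: green plastic bowl, 170 wide, 65 tall (mm); bystander, leave alone; origin: centre of its underside
- spatula: spatula lying flat, 160 long (mm); bystander, leave alone; origin: middle of the tool
There are look-alikes about, which are no part of the job. Leave any pink or yellow look-alike of the loupe_caddy alone.

How it is judged:
By the outcome, as a careful person would: the job done as asked, in the order asked, and still so for the second after the job is handed in, with the robot touching nothing.
It also fails if it takes over 58 s, if anything falls off the work surface, if the arm or the gripper's body presses on something with over 40 N, if the wrist force passes 120 N, or if a joint passes its speed limit or range.

ROBOT

A 7-joint arm with a two-finger parallel gripper is mounted at the origin on the work surface. World frame = base frame: x ahead of the robot, y to its left, z up, the work surface at z = 0. Lengths are in m, angles in rad, forces in N, time in s.
With the tool pointing down it reaches from about 0.425 to 0.925 m from the base axis. Payload 6.8 kg.
Tool frame: the origin (TCP) lies midway between the tips of the shut fingers; the grasp point (between the pads) lies r.grasp_offset behind it (r.grasp_offset is the distance from the TCP to the grasp point, in m); z points along the fingers, y is the direction in which the jaws open and shut (so a half turn about z gives the same grasp; the last joint's range is limited). The gripper opens to 85 mm and grips with 20 to 120 N. Pads are 22 mm wide; open, the fingers measure 114 mm over their backs; the gripper's body (76 mm by 85 mm) begins 54 mm behind the grasp point. The pads swing forward as they close: fully open they stand 13 mm farther back than shut.
Start: joints at [1.07, 0.477, 0.022, 1.555, -0.011, 1.109, -0.083], TCP at [0.258, -0.624, 0.231] pointing down, gripper open.
Joint ranges: [-2.96, 2.96], [-0.34, 2.1], [-1.41, 1.46], [0.24, 2.44], [-1.37, 4.51], [0.17, 1.92], [-2.96, 2.96]. Speed limits (rad/s): [2.39, 2.39, 3.14, 3.14, 3.14, 3.14, 3.14].

INTERFACE

Orientations are given as a rotation vector (axis times angle).
In Python, from bench import r gives the robot as it stands. The module is installed in compiled form; this text tells all that it offers.
- The arm moves only by the tool send_rows, never from a script. Its argument "moves" is one flat list of numbers, 4 for each row, row after row: the shift along the tool's x, y, z in mm, then the turn about the tool's z in degrees. A call has 1 to 8 rows; each row is the pose to reach, as a shift and turn from the pose commanded when the call began, along the tool's axes at that moment; what a row does not reach only later rows make up. A row lasts 1/8 s, in which the tool goes at most 62.5 mm and 10.7 degrees, less where a joint would pass 70% of its speed; a pose out of reach is approached as far as the arm can. A call with a gripper value outside its range is refused whole. "hand" is the closure, from 0 (fully open) to 1 (shut), set as the call begins (left out, the last holds). The fingers move at their own pace and stop on an object; "newtons" is the grip in N (left out, the last holds). Time passes only in rows, so rows that repeat a pose let the fingers close. It gives the time, the measured TCP pose, the force and the opening at its end, in the units of the state.
- r.get_obs(): the state, without advancing time (a new reading comes with each control period).
- r.grab_frame(name): name is "side" or "top"; returns a dict with "img" (480x640x3 uint8, red, green, blue), "mtx" (3x3 intrinsics, pixels), "world_to_cam" (4x4, takes a point from world to camera coordinates). Camera axes: x right, y up, looking along -z (the intrinsics and any distortion apply to the point x, -y, -z); pixel columns grow to the right and rows downward; lengths in m; the calibration is good to about 2 mm. A picture is of the moment at which its call begins. There is no depth.
- r.hand_in(): hands the job in, once; it reports no verdict.
The state is a dict: "clock": time; "joints": joint angles; "qvel": joint speeds; "tau": joint torques, N m; "tcp_pos": TCP position; "orientation": TCP orientation; "contact_force": force on the tool from outside, world axes, zero at the start; "moment": the same for the moment, N m; "grip_width": finger opening in m.
Only numpy, scipy, OpenCV 4.12 (cv2) and the standard library are available. Lean on these libraries where they do the work, as an engineer would, in place of code of your own. Each camera call takes 0.05 s, during which the arm holds its last target.

## Working session

There is one attempt and no reset: what is moved stays moved. The work goes in short steps, Python scripts to look and compute and a tool call to move; the robot and the scene stay as the last step left them, time stands still between calls to the robot, and variables do not carry over. Pictures are saved under pics/ and viewed, and the job is handed in when it is done.

Besides the shell and the picture viewer there is one more tool, called after "Emit:" as name(argument=value, ...), one argument or row to a line, values as JSON. send_rows: Moves the arm, as the interface text tells. Its arguments: {"type":"object","properties":{"moves":{"type":"array"},"hand":{"type":"number"},"newtons":{"type":"number"}},"required":["moves"]}

```bash
mkdir -p pics; cat > h.py <<'E'
import numpy as np, cv2
from bench import r
def grab(n,f):
    d=r.grab_frame(n); cv2.imwrite('pics/'+f,d['img'][:,:,::-1]); np.savez('pics/'+f+'.npz',img=d['img'],mtx=d['mtx'],w=d['world_to_cam']); return d
def load(f): 
    d=np.load('pics/'+f+'.npz'); return dict(img=d['img'],mtx=d['mtx'],world_to_cam=d['w'])
def ray(d,u,v):
    K=d['mtx'];W=d['world_to_cam']; p=np.linalg.inv(K)@[u,v,1]; c=np.array([p[0],-p[1],-p[2]])
    R=W[:3,:3]; return -R.T@W[:3,3], R.T@c
def onz(d,u,v,z):
    o,k=ray(d,u,v); return o+k*(z-o[2])/k[2]
def onplane(d,u,v,p,n):
    o,k=ray(d,u,v); n=np.array(n); return o+k*((np.array(p)-o)@n)/(k@n)
def proj(d,p):
    c=d['world_to_cam']@np.append(p,1); q=d['mtx']@[c[0],-c[1],-c[2]]; return q[:2]/q[2]
def tri(d1,a,d2,b):
    o1,k1=ray(d1,*a);o2,k2=ray(d2,*b);A=np.stack([k1,-k2],1);s=np.linalg.lstsq(A,o2-o1,rcond=None)[0]
    x,y=o1+k1*s[0],o2+k2*s[1]; return (x+y)/2,np.linalg.norm(x-y)
E
python3 - <<'E'
from h import *
for n in('side','top'):
    d=grab(n,n+'0.png');o,k=ray(d,320,240);print(n,o,k/np.linalg.norm(k))
print(r.get_obs(),r.grasp_offset)
E
```

```text
side [0.00793475 0.57342062 0.83949509] [ 0.42889816 -0.61371743 -0.66287049]
top [ 0.23798602 -0.08287488  1.80726401] [ 0.12470496  0.00889869 -0.99215396]
{'clock': 0.1, 'joints': array([ 1.06990233,  0.47772943,  0.02235925,  1.55635476, -0.01150186,
        1.10930575, -0.08309533]), 'qvel': array([ 0.00155248, -0.00106678, -0.00110784, -0.00292626,  0.00065443,
        0.00046833,  0.00170753]), 'tau': array([ 4.75967987e-03, -5.97761214e+01,  1.61337331e+00, -2.81953686e+01,
        1.27250736e-02,  5.02733412e-03, -7.49073524e-05]), 'tcp_pos': array([ 0.25814467, -0.62310484,  0.2304143 ]), 'orientation': array([-3.07961973e+00, -6.12740952e-01,  7.06605072e-04]), 'contact_force': array([-0.28802106,  0.34080587,  1.28850828]), 'moment': array([0.01294299, 0.01608561, 0.01816607]), 'grip_width': 0.08548352879302917} 0.0187
```

View pics/side0.png

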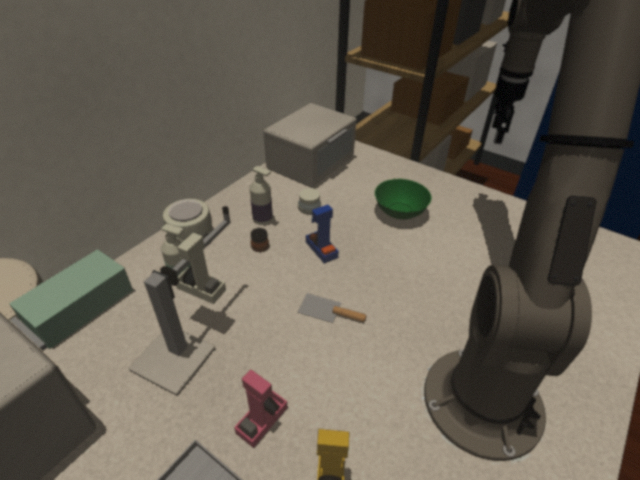

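View pics/top0.png

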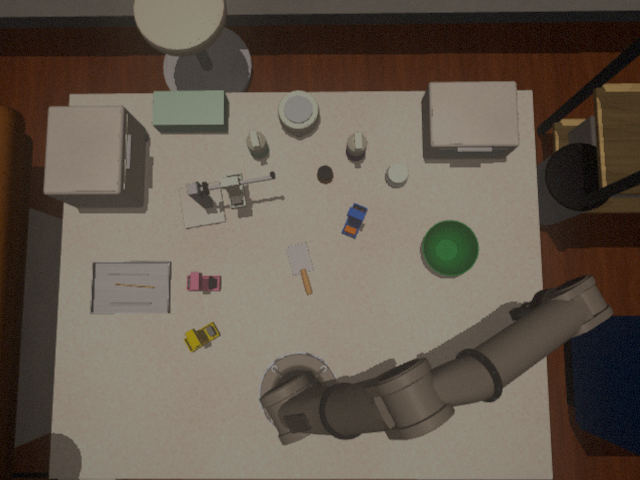

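The side view shows the blue caddy at about (322,232), the white caddy on the bar at about (200,265), and the stand post at (167,315). The pink (260,405) and yellow (333,455) look-alikes are not part of the job. I'll enlarge both views.

```bash
python3 - <<'E'
from h import *
a=load('side0.png')['img'][:,:,::-1];b=load('top0.png')['img'][:,:,::-1]
def cr(i,x0,y0,w,h,s,f):
    c=cv2.resize(i[y0:y0+h,x0:x0+w],None,fx=s,fy=s,interpolation=cv2.INTER_CUBIC);c=np.clip(c*1.4,0,255).astype('uint8');cv2.imwrite('pics/'+f,c)
cr(a,130,170,220,160,3.6,'c1.png'); cr(b,170,90,220,160,3.6,'c2.png')
cr(a,290,190,70,80,7,'c3.png'); cr(b,330,190,50,60,9,'c4.png')
E
```

```text
(no output)
```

View pics/c1.png

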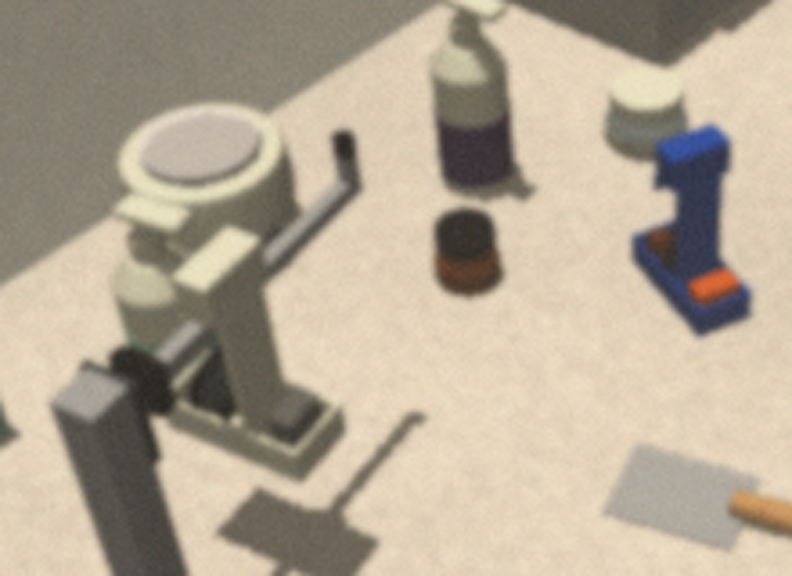

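View pics/c2.png

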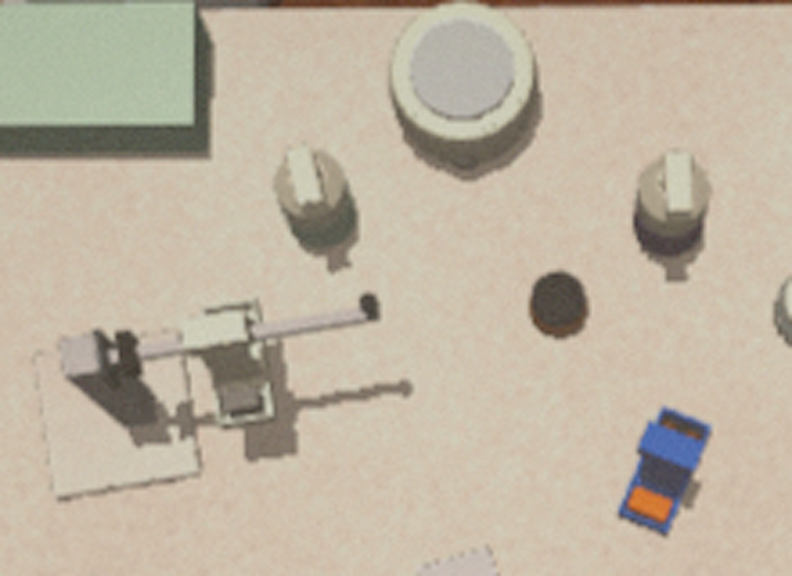

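View pics/c3.png

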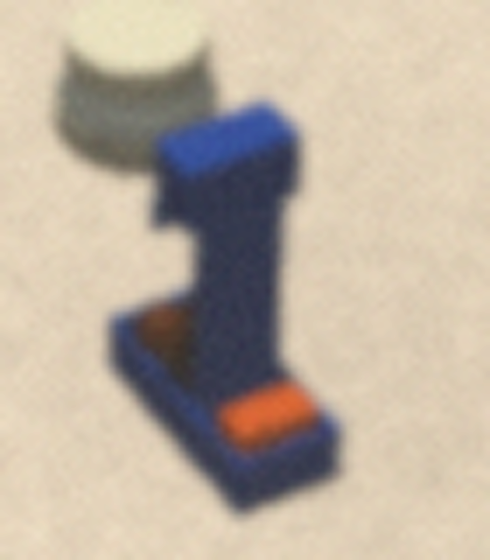

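View pics/c4.png

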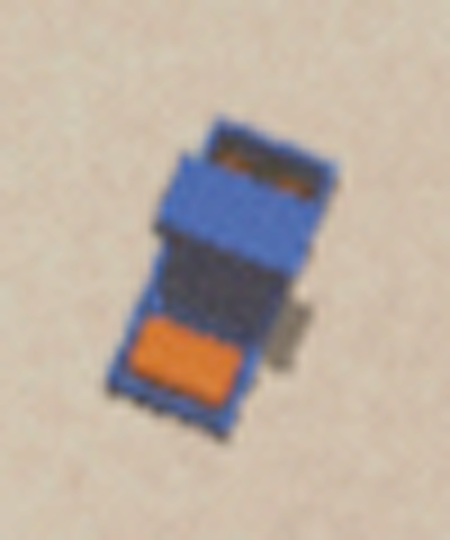

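The blue caddy is the goggle one (top view (354,221)), and its amber goggles confirm it. Its lip is on the far (+x) side, and its stem faces the robot. The white loupe caddy hangs from the bar with its stem on the near side. Next I'll measure both.

```bash
python3 - <<'E'
from h import *
t=load('top0.png');s=load('side0.png')
for n,d,(x0,y0,x1,y1),lo in(('top',t,(335,195,375,245),120),('side',s,(300,200,345,265),120)):
    im=d['img'].astype(int)
    R,G,B=[im[...,i] for i in range(3)]
    for thr in (110,125,140):
      m=((B>thr)&(B-R>50)).astype('uint8')
      mm=np.zeros_like(m);mm[y0:y1,x0:x1]=m[y0:y1,x0:x1]
      nn,l,st,c=cv2.connectedComponentsWithStats(mm)
      for i in range(1,nn):
        if st[i,4]>15:
            pts=np.argwhere(l==i)[:,::-1].astype('float32'); rc=cv2.minAreaRect(pts)
            print(n,thr,st[i],c[i],rc, onz(d,*c[i],.142)[:2]); 
            q=cv2.boxPoints(rc); print(np.array([onz(d,*p,.142)[:2] for p in q]).round(4).tolist())
    m=((B-R>25)).astype('uint8'); mm=np.zeros_like(m);mm[y0:y1,x0:x1]=m[y0:y1,x0:x1]
    print('full',cv2.boundingRect(mm))
# hue of regions
c=cv2.resize(t['img'][195:245,335:375,2],None,fx=1,fy=1)
E
python3 - <<'E'
from h import *
t=load('top0.png');s=load('side0.png')
# bar edges crop enlargements
def cr(i,x0,y0,w,h,s,f):
    c=cv2.resize(i[y0:y0+h,x0:x0+w],None,fx=s,fy=s,interpolation=cv2.INTER_CUBIC);cv2.imwrite('pics/'+f,np.clip(c*1.4,0,255).astype('uint8'))
cr(t['img'][:,:,::-1],180,160,110,60,7,'d1.png');cr(s['img'][:,:,::-1],140,195,95,80,8,'d2.png')
E
```

```text
top 110 [348 208  17  12 115] [356.02608696 213.39130435] ((355.9482727050781, 213.37930297851562), (15.784104347229004, 7.056422710418701), 21.801406860351562) [ 0.52435894 -0.172395  ]
[[0.5235, -0.1472], [0.5427, -0.155], [0.5253, -0.1971], [0.5061, -0.1893]]
top 125 [348 208  16  12  65] [356.15384615 213.69230769] ((356.05169677734375, 213.3793182373047), (15.362854957580566, 6.171403408050537), 23.198589324951172) [ 0.52347453 -0.17275394]
[[0.5251, -0.1486], [0.5417, -0.1558], [0.5237, -0.1964], [0.5071, -0.1891]]
full (342, 203, 25, 35)
side 110 [315 206  16   7  49] [322.10204082 208.79591837] ((322.1999816894531, 208.5999755859375), (3.7947332859039307, 15.178932189941406), 71.56504821777344) [ 0.52546983 -0.17346599]
[[0.5402, -0.1602], [0.5224, -0.1991], [0.5112, -0.1884], [0.529, -0.15]]
full (307, 205, 30, 52)
```

View pics/d1.png

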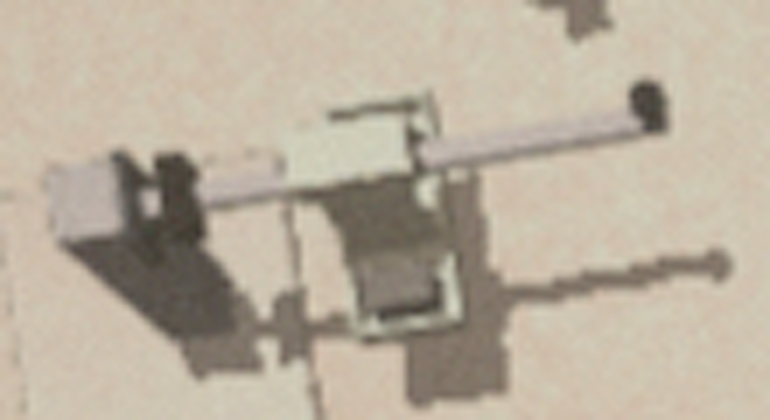

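View pics/d2.png

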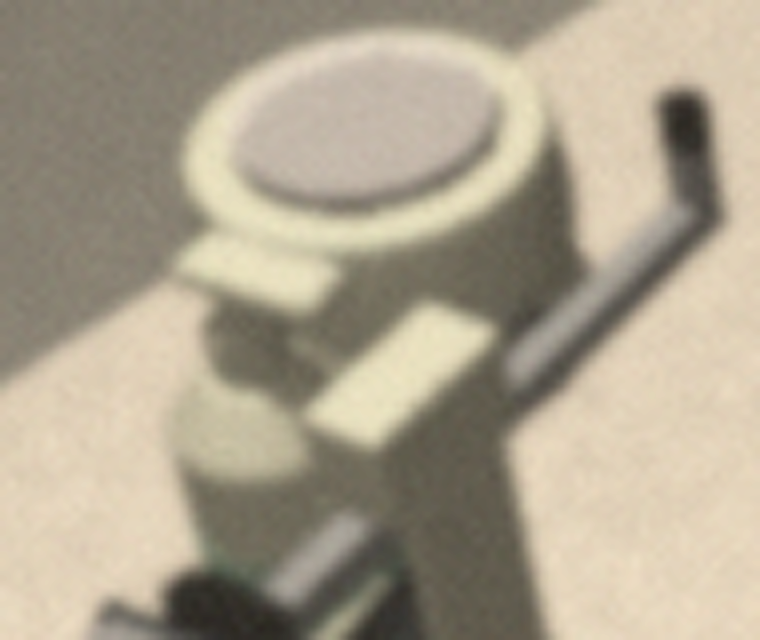

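```bash
python3 - <<'E'
from h import *
t=load('top0.png');s=load('side0.png')
T=lambda u,v,z:onz(t,180+(u+.5)/7-.5,160+(v+.5)/7-.5,z)[:2].round(4)
S=lambda u,v,z:onz(s,140+(u+.5)/8-.5,195+(v+.5)/8-.5,z)[:2].round(4)
print('T bar tip',T(635,119,.215),'mid',T(540,135,.215),T(440,150,.215),'stopfront',T(206,188,.215),'post face', T(122,190,.215))
print('S bar tipfoot',S(690,210,.215),'mid',S(600,290,.215),S(518,360,.215),'near',S(350,522,.215),S(285,580,.215))
print('T head',[T(*p,.245).tolist() for p in((290,137),(408,122),(410,172),(290,187))])
print('S head',[S(*p,.245).tolist() for p in((425,301),(498,328),(375,447),(302,412))])
print('stop top T', [T(*p,.229).tolist() for p in((155,160),(190,152),(205,235),(172,240))])
E
```

```text
T bar tip [0.6174 0.0697] mid [0.6111 0.1076] [0.6052 0.1475] stopfront [0.5903 0.2408] post face [0.5897 0.2744]
S bar tipfoot [0.6163 0.0683] mid [0.6113 0.1073] [0.6079 0.1403] near [0.5961 0.2079] [0.5931 0.2313]
T head [[0.6039, 0.2021], [0.6096, 0.1559], [0.5896, 0.1548], [0.5839, 0.2018]]
S head [[0.6148, 0.1594], [0.5921, 0.1556], [0.5831, 0.2041], [0.6071, 0.2063]]
stop top T [[0.5987, 0.2584], [0.6018, 0.2446], [0.5683, 0.238], [0.5664, 0.251]]
```

The bar tip and bar points agree between the two views to about 2 mm. The bar runs at about 8.5° yaw, with the stop front about 32 mm and the loupe centre about 92 mm from the root. The goggle head is at (0.525,-0.173) with yaw about -23°. Now I'll compute the approach.

```bash
cat >> h.py <<'E'
from scipy.spatial.transform import Rotation as Ro
def rel(p,yaw=None,o=None):
    o=o or r.get_obs(); R=Ro.from_rotvec(o['orientation']).as_matrix()
    d=R.T@(np.array(p)-o['tcp_pos'])*1000; y=np.degrees(np.arctan2(R[1,1],R[0,1]))
    print('shift mm',d.round(1),'tooly yaw',y.round(2),'turn', None if yaw is None else round(-(yaw-y),2),'z',R[:,2].round(4))
def st():
    o=r.get_obs(); print('t',round(o['clock'],2),'tcp',o['tcp_pos'].round(4),'F',o['contact_force'].round(2),'M',o['moment'].round(2),'w',round(o['grip_width'],4),'q',o['joints'].round(2))
E
python3 - <<'E'
from h import *
st(); rel([.525,-.173,.2],-23); rel([.525,-.173,.111],-23)
E
```

```text
t 0.1 tcp [ 0.2581 -0.6231  0.2304] F [-0.29  0.34  1.29] M [0.01 0.02 0.02] w 0.0855 q [ 1.07  0.48  0.02  1.56 -0.01  1.11 -0.08]
shift mm [ 418.8 -313.6   30.9] tooly yaw -67.49 turn -44.49 z [-8.0e-04  1.5e-03 -1.0e+00]
shift mm [ 418.8 -313.5  119.9] tooly yaw -67.49 turn -44.49 z [-8.0e-04  1.5e-03 -1.0e+00]
```

Emit:
send_rows(
  moves=[40, -30, 0, -4, 85, -63, 0, -9, 130, -97, 0, -14, 175, -131, 0, -19, 220, -165, 0, -24, 265, -199, 0, -29, 310, -232, 5, -34, 350, -262, 10, -39],
  hand=0,
)

```text
clock: 1.1
tcp_pos: [0.4822, -0.2456, 0.2211]
orientation: [-2.697, -1.611, -0.0]
contact_force: [1.2, -0.6, -0.2]
grip_width: 0.0856
```

```bash
python3 - <<'E'
from h import *
st(); rel([.525,-.173,.2],-23)
E
```

```text
t 1.1 tcp [ 0.4822 -0.2456  0.2211] F [ 1.16 -0.59 -0.21] M [-0.01 -0.06 -0.01] w 0.0856 q [ 0.6   0.29 -0.29  1.87  0.1   1.   -0.23]
shift mm [84.2  3.3 21.1] tooly yaw -28.29 turn -5.29 z [ 1.e-04  1.e-04 -1.e+00]
```

Emit:
send_rows(
  moves=[40, 2, 10, -3, 76, 3, 18, -5.5, 76, 3, 18, -5.5, 76, 3, 18, -5.5],
)

```text
clock: 1.6
tcp_pos: [0.5199, -0.1828, 0.203]
orientation: [-2.62, -1.733, 0.001]
contact_force: [0.4, -0.2, -0.3]
grip_width: 0.0853
```

```bash
python3 - <<'E'
from h import *
st(); rel([.525,-.173,.111],-23)
d=grab('side','s1.png');c=cv2.resize(d['img'][150:290,250:400,::-1],None,fx=4,fy=4,interpolation=2);cv2.imwrite('pics/s1c.png',np.clip(c*1.4,0,255).astype('uint8'))
E
```

```text
t 1.6 tcp [ 0.5199 -0.1828  0.203 ] F [ 0.39 -0.18 -0.28] M [-0.01 -0.01 -0.02] w 0.0853 q [ 0.5   0.33 -0.33  1.87  0.13  0.97 -0.29]
shift mm [11.1  1.  92. ] tooly yaw -23.03 turn -0.03 z [-9.e-04 -3.e-04 -1.e+00]
```

View pics/s1c.png

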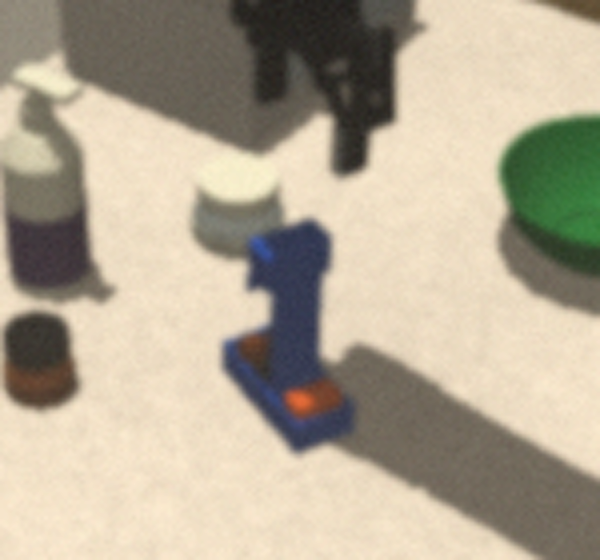

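The fingers straddle the head, with the far finger to the left and the near finger to the right. I'll go down to the grasp.

Emit:
send_rows(
  moves=[6, 0.5, 15, 0, 11, 1, 35, 0, 11, 1, 55, 0, 11, 1, 75, 0, 11, 1, 92, 0, 11, 1, 92, 0],
)

```text
clock: 2.4
tcp_pos: [0.5243, -0.1724, 0.1097]
orientation: [-2.618, -1.732, 0.003]
contact_force: [0.2, 0.3, 0.2]
grip_width: 0.0855
```

```bash
python3 - <<'E'
from h import *
st(); rel([.525,-.173,.111],-23)
for n in('side','top'):
    d=grab(n,n+'2.png');x,y=(250,150) if n=='side' else (300,150)
    c=cv2.resize(d['img'][y:y+110,x:x+110,::-1],None,fx=5,fy=5,interpolation=2);cv2.imwrite('pics/%s2c.png'%n,np.clip(c*1.4,0,255).astype('uint8'))
E
```

```text
t 2.4 tcp [ 0.5243 -0.1724  0.1097] F [0.21 0.33 0.22] M [ 0.01 -0.04  0.  ] w 0.0855 q [ 0.45  0.45 -0.31  1.94  0.19  0.79 -0.37]
shift mm [-0.3  0.8 -1.4] tooly yaw -23.02 turn -0.02 z [-3.e-03  8.e-04 -1.e+00]
```

View pics/side2c.png

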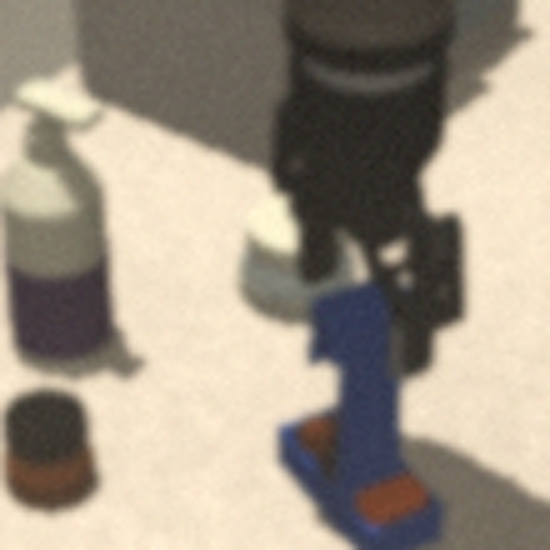

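Emit:
send_rows(
  moves=[0, 0, -1, 0, 0, 0, -1, 0, 0, 0, -1, 0, 0, 0, -1, 0, 0, 0, -1, 0, 0, 0, -1, 0],
  hand=1,
  newtons=35,
)

```text
clock: 3.25
tcp_pos: [0.5255, -0.1724, 0.1125]
orientation: [2.62, 1.734, -0.0]
contact_force: [-2.0, 0.5, 4.0]
grip_width: 0.0245
```

```bash
python3 - <<'E'
from h import *
st()
d=grab('side','s3.png');c=cv2.resize(d['img'][150:260,250:360,::-1],None,fx=5,fy=5,interpolation=2);cv2.imwrite('pics/s3c.png',np.clip(c*1.4,0,255).astype('uint8'))
E
```

```text
t 3.25 tcp [ 0.5255 -0.1724  0.1125] F [-2.04  0.51  3.96] M [ 0.05  0.3  -0.02] w 0.0245 q [ 0.46  0.44 -0.32  1.94  0.19  0.79 -0.37]
```

View pics/s3c.png

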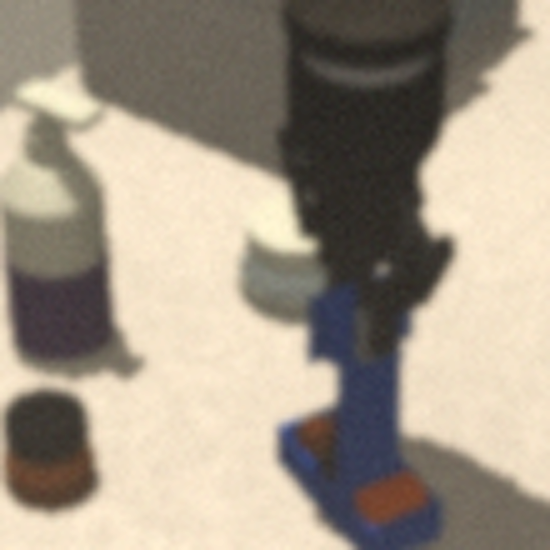

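The head is gripped (opening 24.5 mm). Now I'll lift.

Emit:
send_rows(
  moves=[0, 0, -8, 0, 0, 0, -25, 0, 0, 0, -50, 0, 0, 0, -80, 0, 0, 0, -110, 0, 0, 0, -130, 0, 0, 0, -136, 0, 0, 0, -136, 0],
)

```text
clock: 4.3
tcp_pos: [0.5255, -0.1725, 0.2486]
orientation: [2.619, 1.734, 0.0]
contact_force: [-0.5, -0.7, -1.8]
grip_width: 0.0243
```

```bash
python3 - <<'E'
from h import *
st(); rel([.5366,.0994,.2485],8.5)
E
```

```text
t 4.3 tcp [ 0.5255 -0.1725  0.2486] F [-0.54 -0.66 -1.77] M [-0.05 -0.07  0.03] w 0.0243 q [ 0.49  0.28 -0.34  1.81  0.11  1.06 -0.3 ]
shift mm [254.6 -96.    0. ] tooly yaw -22.99 turn -31.49 z [ 5.e-04 -2.e-04 -1.e+00]
```

Emit:
send_rows(
  moves=[20, -8, 0, -3, 60, -23, 0, -8, 100, -38, 0, -13, 140, -53, 0, -18, 180, -68, 0, -23, 215, -81, 0, -28, 242, -91, 0, -31, 254.5, -96, 0, -31.5],
)

```text
clock: 5.3
tcp_pos: [0.5355, 0.1023, 0.2476]
orientation: [-2.043, -2.384, 0.001]
contact_force: [-0.9, 0.1, -2.2]
grip_width: 0.0246
```

Emit:
send_rows(
  moves=[0, 0, 0, 0, 0, 0, 0, 0, 0, 0, 0, 0],
)

```text
clock: 5.68
tcp_pos: [0.5367, 0.0978, 0.2482]
orientation: [2.053, 2.377, -0.001]
contact_force: [-0.3, -0.2, -1.3]
grip_width: 0.024
```

```bash
python3 - <<'E'
from h import *
st(); rel([.5366,.0994,.2485],8.5)
for n in('side','top'):
    d=grab(n,n+'4.png');x,y=(140,150) if n=='side' else (180,120)
    c=cv2.resize(d['img'][y:y+110,x:x+130,::-1],None,fx=5,fy=5,interpolation=2);cv2.imwrite('pics/%s4c.png'%n,np.clip(c*1.4,0,255).astype('uint8'))
E
```

```text
t 5.67 tcp [0.5367 0.0978 0.2482] F [-0.26 -0.15 -1.27] M [-0.    0.06 -0.01] w 0.024 q [ 0.17  0.3  -0.57  1.82  0.18  1.08 -0.31]
shift mm [ 1.6  0.1 -0.3] tooly yaw 8.37 turn -0.13 z [-2.e-04 -7.e-04 -1.e+00]
```

View pics/side4c.png

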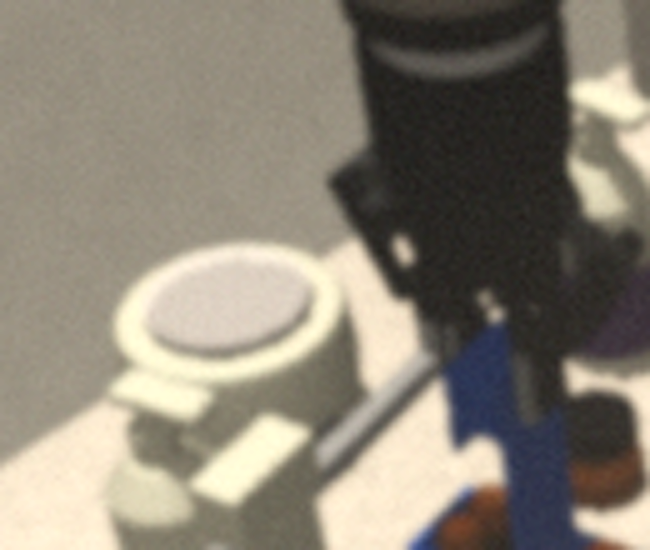

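View pics/top4c.png

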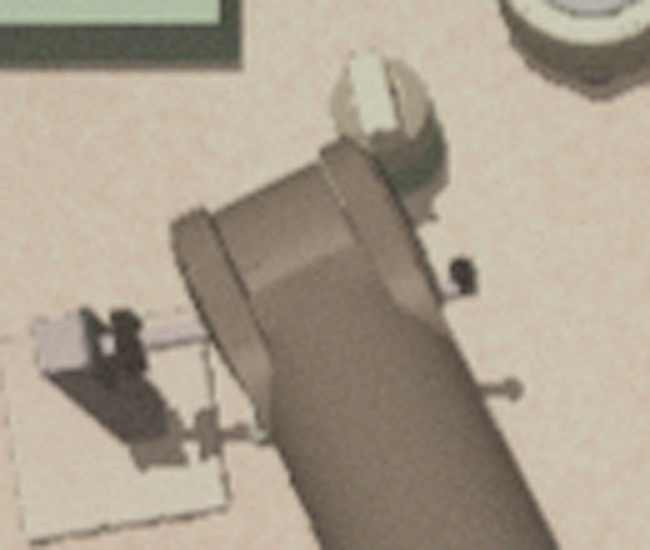

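The bar now runs behind the blue caddy's open side, with the lip edge above the bar. Before moving in, I'll check the clearance to the mint pump and the jar behind the bar.

```bash
python3 - <<'E'
from h import *
t=load('top0.png');s=load('side0.png')
f=lambda d,u,v,z:onz(d,u,v,z)[:2].round(3)
# c2 crop: px=170+u/3.6, 90+v/3.6
C=lambda u,v,z:f(t,170+u/3.6,90+v/3.6,z)
print('pump body disc (z~.12)',C(310,190,.12),'base',C(325,228,.0),'pump top',C(303,177,.165), 'spout shoulder extents',C(275,190,.12),C(348,190,.12))
print('cream jar top',C(463,80,.05),'edge',C(463,145,.05))
D=lambda u,v,z:f(s,130+u/3.6,170+v/3.6,z)
print('side pump top',D(150,215,.165))
print('tri', tri(t,(170+303/3.6,90+177/3.6),s,(130+150/3.6,170+212/3.6)))
E
```

```text
pump body disc (z~.12) [0.743 0.122] base [0.745 0.123] pump top [0.741 0.122] spout shoulder extents [0.744 0.151] [0.743 0.09 ]
cream jar top [ 0.862 -0.002] edge [ 0.804 -0.002]
side pump top [0.742 0.127]
tri (array([0.74249625, 0.12379275, 0.16483507]), np.float64(0.004279396457148714))
```

Clearance to the pump is about 50 mm. I'll move in along the caddy's +x, slowing down at the end.

Emit:
send_rows(
  moves=[0, 8, 0, 0, 0, 20, 0, 0, 0, 34, 0, 0, 0, 48, 0, 0, 0, 60, 0, 0, 0, 67, 0, 0, 0, 69, 0, 0, 0, 69, 0, 0],
)

```text
clock: 6.78
tcp_pos: [0.6047, 0.1095, 0.2482]
orientation: [-2.05, -2.38, 0.0]
contact_force: [-0.3, 0.0, -1.9]
grip_width: 0.0245
```

```bash
python3 - <<'E'
from h import *
st(); rel([.6108,.1105,.2485],8.5)
d=grab('side','s5.png');c=cv2.resize(d['img'][150:310,130:320,::-1],None,fx=4,fy=4,interpolation=2);cv2.imwrite('pics/s5c.png',np.clip(c*1.4,0,255).astype('uint8'))
E
```

```text
t 6.78 tcp [0.6047 0.1095 0.2482] F [-0.31  0.02 -1.92] M [-0.02 -0.    0.05] w 0.0245 q [ 0.13  0.42 -0.54  1.66  0.23  1.13 -0.33]
shift mm [ 0.   6.2 -0.3] tooly yaw 8.51 turn 0.01 z [-3.e-04 -1.e-04 -1.e+00]
```

View pics/s5c.png

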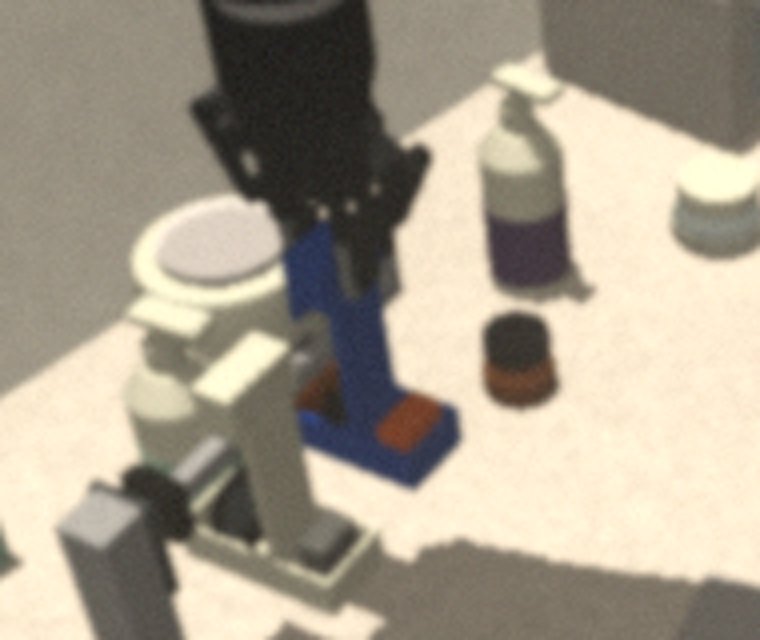

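The bar is inside the C, and the loupe caddy has not moved. Next I'll feel for the stem against the bar.

Emit:
send_rows(
  moves=[0, 1, 0, 0, 0, 2, 0, 0, 0, 3, 0, 0, 0, 4, 0, 0, 0, 4, 0, 0],
)

```text
clock: 7.45
tcp_pos: [0.6089, 0.1101, 0.2483]
orientation: [2.051, 2.38, 0.0]
contact_force: [0.5, -0.1, -0.9]
grip_width: 0.0247
```

Emit:
send_rows(
  moves=[0, 1, 0, 0, 0, 1, 0, 0, 0, 2, 0, 0, 0, 2, 0, 0],
)

```text
clock: 7.95
tcp_pos: [0.6108, 0.1104, 0.2483]
orientation: [-2.051, -2.38, 0.0]
contact_force: [-0.1, 0.0, -1.1]
grip_width: 0.0244
```

Emit:
send_rows(
  moves=[0, 1, 0, 0, 0, 1, 0, 0, 0, 1, 0, 0],
)

```text
clock: 8.32
tcp_pos: [0.6118, 0.1105, 0.2483]
orientation: [2.051, 2.38, -0.0]
contact_force: [0.4, -0.3, -0.9]
grip_width: 0.0242
```

Emit:
send_rows(
  moves=[0, 1, 0, 0, 0, 1, 0, 0, 0, 1, 0, 0],
)

```text
clock: 8.7
tcp_pos: [0.6123, 0.1106, 0.2482]
orientation: [-2.05, -2.38, 0.001]
contact_force: [-2.5, -0.1, -0.6]
grip_width: 0.0247
```

Emit:
send_rows(
  moves=[0, 1, 0, 0, 0, 1, 0, 0, 0, 1, 0, 0],
)

```text
clock: 9.07
tcp_pos: [0.6125, 0.1106, 0.248]
orientation: [-2.049, -2.379, 0.004]
contact_force: [-5.5, -0.2, 0.9]
grip_width: 0.0243
```

Emit:
send_rows(
  moves=[0, 1, 0, 0, 0, 1, 0, 0, 0, 1, 0, 0],
)

```text
clock: 9.45
tcp_pos: [0.6126, 0.1107, 0.2478]
orientation: [-2.048, -2.378, 0.007]
contact_force: [-8.9, -2.0, 2.0]
grip_width: 0.0246
```

The stem touches the bar at x ≈ 0.612, which matches the camera value within a millimetre. I'll back off to the middle of the slot and lower, watching the force.

Emit:
send_rows(
  moves=[0, -2.5, 0, 0, 0, -5.2, 0, 0, 0, -5.2, 0, 0, 0, -5.2, 10, 0, 0, -5.2, 18, 0, 0, -5.2, 23, 0, 0, -5.2, 26, 0, 0, -5.2, 26, 0],
)

```text
clock: 10.45
tcp_pos: [0.6096, 0.1102, 0.2221]
orientation: [-2.05, -2.38, 0.0]
contact_force: [1.1, 0.6, -1.7]
grip_width: 0.024
```

```bash
python3 - <<'E'
from h import *
st(); rel([.6108,.1105,.2485],8.5)
E
```

```text
t 10.45 tcp [0.6096 0.1102 0.2221] F [ 1.1   0.57 -1.71] M [-0.01 -0.02  0.03] w 0.024 q [ 0.12  0.45 -0.54  1.68  0.25  1.09 -0.34]
shift mm [  0.1   1.3 -26.4] tooly yaw 8.51 turn 0.01 z [-3.e-04 -0.e+00 -1.e+00]
```

Past the lip edge with no contact. Now the last millimetres.

Emit:
send_rows(
  moves=[0, 0, 3, 0, 0, 0, 5, 0, 0, 0, 5, 0],
)

```text
clock: 10.82
tcp_pos: [0.6095, 0.1102, 0.2171]
orientation: [-2.051, -2.38, 0.0]
contact_force: [-0.5, -0.5, -2.2]
grip_width: 0.0241
```

Emit:
send_rows(
  moves=[0, 0, 1, 0, 0, 0, 1, 0, 0, 0, 1, 0],
)

```text
clock: 11.2
tcp_pos: [0.6096, 0.1102, 0.2164]
orientation: [2.051, 2.38, 0.0]
contact_force: [0.8, -0.8, -2.2]
grip_width: 0.024
```

Emit:
send_rows(
  moves=[0, 0, 1, 0, 0, 0, 1, 0, 0, 0, 1, 0],
)

```text
clock: 11.58
tcp_pos: [0.6096, 0.1102, 0.2153]
orientation: [2.051, 2.38, 0.0]
contact_force: [0.6, -0.2, -1.5]
grip_width: 0.0241
```

Emit:
send_rows(
  moves=[0, 0, 0.7, 0, 0, 0, 0.7, 0, 0, 0, 0.7, 0],
)

```text
clock: 11.95
tcp_pos: [0.6096, 0.1103, 0.2153]
orientation: [2.05, 2.38, 0.0]
contact_force: [-3.6, -1.1, 5.4]
grip_width: 0.0246
```

Emit:
send_rows(
  moves=[0, 0, 0.5, 0, 0, 0, 0.5, 0, 0, 0, 0.5, 0],
)

```text
clock: 12.32
tcp_pos: [0.6096, 0.1102, 0.2152]
orientation: [2.05, 2.379, 0.0]
contact_force: [-4.2, -1.6, 8.3]
grip_width: 0.0245
```

It rests on the bar at TCP z 0.2153. I'll ease up to near zero load and look.

Emit:
send_rows(
  moves=[0, 0, -0.9, 0, 0, 0, -0.9, 0, 0, 0, -0.9, 0],
)

```text
clock: 12.7
tcp_pos: [0.6097, 0.1102, 0.2152]
orientation: [2.05, 2.38, 0.0]
contact_force: [-2.6, -0.5, 5.7]
grip_width: 0.0245
```

```bash
python3 - <<'E'
from h import *
st()
d=grab('side','s6.png');c=cv2.resize(d['img'][180:310,140:270,::-1],None,fx=4.6,fy=4.6,interpolation=2);cv2.imwrite('pics/s6c.png',np.clip(c*1.4,0,255).astype('uint8'))
st()
E
```

```text
t 12.7 tcp [0.6097 0.1102 0.2152] F [-2.59 -0.49  5.72] M [-0.17  0.56 -0.02] w 0.0245 q [ 0.12  0.45 -0.53  1.68  0.26  1.08 -0.35]
t 12.75 tcp [0.6097 0.1102 0.2152] F [-2.13 -0.67  5.86] M [-0.22  0.48  0.02] w 0.0245 q [ 0.12  0.45 -0.53  1.68  0.26  1.08 -0.35]
```

View pics/s6c.png

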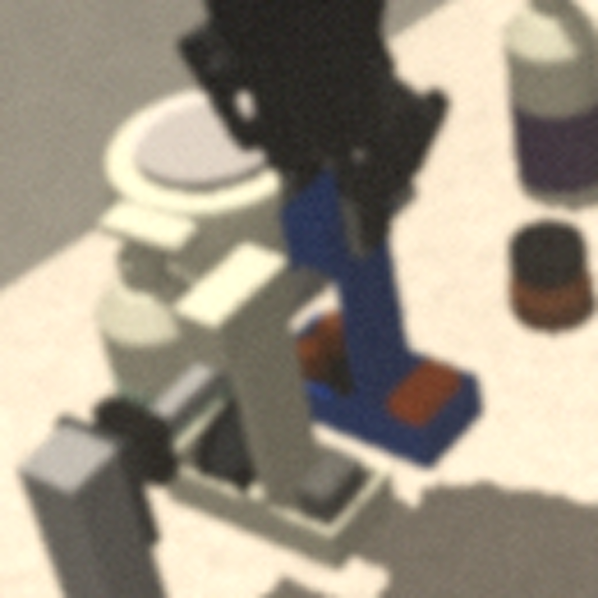

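The blue caddy sits on the bar on the free (tip) side, with a gap to the loupe caddy. I'll take more vertical load off before sliding.

Emit:
send_rows(
  moves=[0, 0, -1.8, 0, 0, 0, -1.8, 0, 0, 0, -1.8, 0],
)

```text
clock: 13.12
tcp_pos: [0.6095, 0.1101, 0.2163]
orientation: [-2.05, -2.38, 0.001]
contact_force: [0.1, -0.4, -1.2]
grip_width: 0.0244
```

Emit:
send_rows(
  moves=[0, 0, 0.7, 0, 2, 0, 0.7, 0, 4, 0, 0.7, 0, 7, 0, 0.7, 0, 10, 0, 0.7, 0, 12, 0, 0.7, 0, 13, 0, 0.7, 0, 13, 0, 0.7, 0],
)

```text
clock: 14.12
tcp_pos: [0.6077, 0.1231, 0.2161]
orientation: [2.051, 2.38, -0.0]
contact_force: [-0.2, -0.6, -1.8]
grip_width: 0.0244
```

Emit:
send_rows(
  moves=[1, 0, 0, 0, 2, 0, 0, 0, 3, 0, 0, 0, 4, 0, 0, 0, 5, 0, 0, 0],
)

```text
clock: 14.75
tcp_pos: [0.6069, 0.1281, 0.2161]
orientation: [2.051, 2.38, -0.0]
contact_force: [-1.0, -0.0, -1.2]
grip_width: 0.0242
```

Emit:
send_rows(
  moves=[1, 0, 0, 0, 2, 0, 0, 0, 3, 0, 0, 0, 4, 0, 0, 0, 5, 0, 0, 0],
)

```text
clock: 15.38
tcp_pos: [0.6062, 0.1328, 0.2161]
orientation: [2.051, 2.38, -0.0]
contact_force: [-0.3, -0.7, -1.7]
grip_width: 0.0245
```

Emit:
send_rows(
  moves=[1, 0, 0, 0, 2, 0, 0, 0, 3, 0, 0, 0, 4, 0, 0, 0, 5, 0, 0, 0],
)

```text
clock: 16.0
tcp_pos: [0.6054, 0.138, 0.2161]
orientation: [-2.051, -2.38, 0.0]
contact_force: [0.3, -1.0, -1.7]
grip_width: 0.0243
```

```bash
python3 - <<'E'
from h import *
st()
d=grab('side','s7.png');c=cv2.resize(d['img'][180:310,140:270,::-1],None,fx=4.6,fy=4.6,interpolation=2);cv2.imwrite('pics/s7c.png',np.clip(c*1.4,0,255).astype('uint8'))
E
```

```text
t 16.0 tcp [0.6054 0.138  0.2161] F [ 0.34 -0.98 -1.68] M [-0.17 -0.01  0.06] w 0.0243 q [ 0.08  0.46 -0.54  1.68  0.26  1.08 -0.39]
```

View pics/s7c.png

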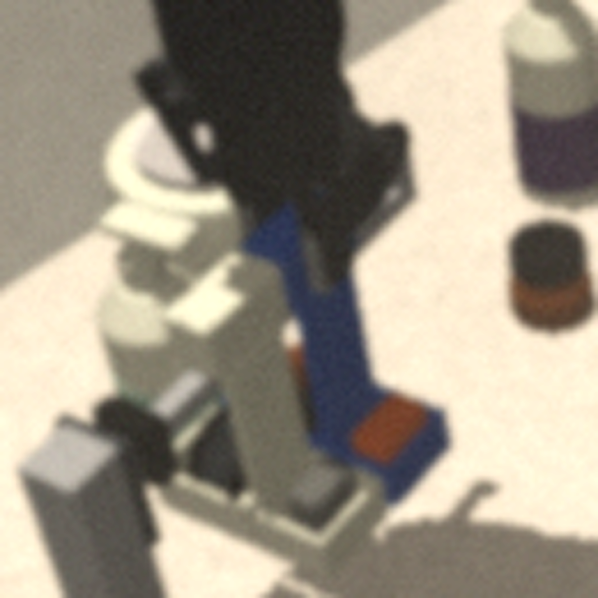

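The heads have met and the loupe caddy has started to slide upright, with about 1 N of drag. I'll continue, then feel for the stop.

Emit:
send_rows(
  moves=[1, 0, 0.3, 0, 3, 0, 0.6, 0, 5, 0, 0.8, 0, 7, 0, 0.8, 0, 9, 0, 0.8, 0, 11, 0, 0.8, 0, 12, 0, 0.8, 0, 13, 0, 0.8, 0],
)

```text
clock: 17.05
tcp_pos: [0.6035, 0.1508, 0.2153]
orientation: [2.051, 2.38, -0.0]
contact_force: [-0.8, -0.9, -1.0]
grip_width: 0.0244
```

Emit:
send_rows(
  moves=[1, 0, 0, 0, 2, 0, 0, 0, 3, 0, 0, 0, 4, 0, 0, 0, 5, 0, 0, 0, 5, 0, 0, 0],
)

```text
clock: 17.8
tcp_pos: [0.6027, 0.156, 0.2153]
orientation: [-2.05, -2.38, -0.0]
contact_force: [1.5, 0.6, -3.1]
grip_width: 0.0244
```

Emit:
send_rows(
  moves=[1, 0, 0, 0, 2, 0, 0, 0, 3, 0, 0, 0, 3, 0, 0, 0],
)

```text
clock: 18.3
tcp_pos: [0.6023, 0.1589, 0.2153]
orientation: [-2.05, -2.38, -0.0]
contact_force: [0.5, -0.0, -1.1]
grip_width: 0.0242
```

Emit:
send_rows(
  moves=[1, 0, 0, 0, 2, 0, 0, 0, 3, 0, 0, 0, 3, 0, 0, 0],
)

```text
clock: 18.8
tcp_pos: [0.6019, 0.1619, 0.2153]
orientation: [-2.05, -2.38, -0.0]
contact_force: [-0.4, 1.9, -2.0]
grip_width: 0.0242
```

Emit:
send_rows(
  moves=[1, 0, 0, 0, 2, 0, 0, 0, 2, 0, 0, 0],
)

```text
clock: 19.18
tcp_pos: [0.6016, 0.1638, 0.2153]
orientation: [-2.05, -2.38, -0.0]
contact_force: [-0.3, -0.3, -2.0]
grip_width: 0.0247
```

Emit:
send_rows(
  moves=[0.7, 0, 0, 0, 1.5, 0, 0, 0, 1.5, 0, 0, 0],
)

```text
clock: 19.55
tcp_pos: [0.6014, 0.1653, 0.2153]
orientation: [-2.05, -2.38, -0.0]
contact_force: [-0.2, -0.6, -1.7]
grip_width: 0.0248
```

```bash
python3 - <<'E'
from h import *
st()
d=grab('side','s8.png');c=cv2.resize(d['img'][180:310,140:270,::-1],None,fx=4.6,fy=4.6,interpolation=2);cv2.imwrite('pics/s8c.png',np.clip(c*1.4,0,255).astype('uint8'))
E
```

```text
t 19.55 tcp [0.6014 0.1653 0.2153] F [-0.16 -0.63 -1.7 ] M [-0.03 -0.01  0.02] w 0.0248 q [ 0.03  0.46 -0.54  1.67  0.27  1.08 -0.44]
```

View pics/s8c.png

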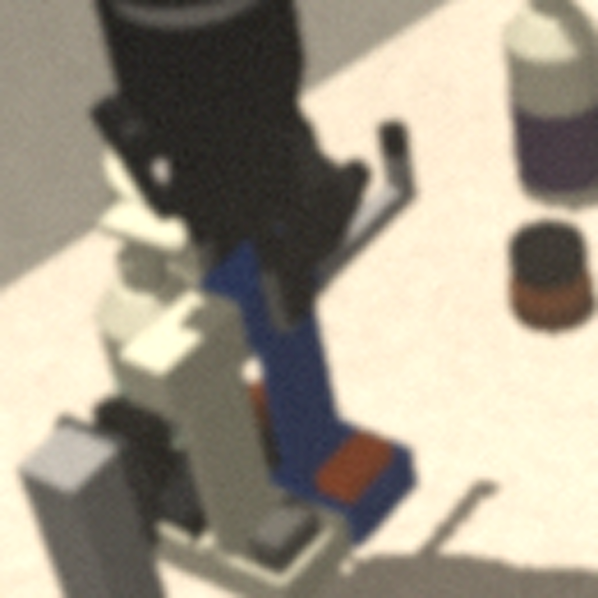

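The loupe caddy is upright and its back is nearly at the stop. I'll continue in 1.5 mm steps.

Emit:
send_rows(
  moves=[0.7, 0, 0, 0, 1.5, 0, 0, 0, 1.5, 0, 0, 0],
)

```text
clock: 19.98
tcp_pos: [0.6012, 0.1667, 0.2153]
orientation: [-2.05, -2.38, -0.0]
contact_force: [-0.2, -0.5, -1.8]
grip_width: 0.0243
```

Emit:
send_rows(
  moves=[0.7, 0, 0, 0, 1.5, 0, 0, 0, 1.5, 0, 0, 0],
)

```text
clock: 20.35
tcp_pos: [0.6009, 0.1683, 0.2153]
orientation: [-2.05, -2.38, -0.0]
contact_force: [-0.5, -0.3, -1.7]
grip_width: 0.0243
```

Emit:
send_rows(
  moves=[0.7, 0, 0, 0, 1.2, 0, 0, 0, 1.2, 0, 0, 0],
)

```text
clock: 20.72
tcp_pos: [0.6007, 0.1694, 0.2153]
orientation: [-2.05, -2.38, -0.0]
contact_force: [0.1, -0.1, -1.6]
grip_width: 0.0245
```

Emit:
send_rows(
  moves=[0.7, 0, 0, 0, 1.5, 0, 0, 0, 1.5, 0, 0, 0],
)

```text
clock: 21.1
tcp_pos: [0.6005, 0.1709, 0.2153]
orientation: [-2.05, -2.38, -0.0]
contact_force: [-0.5, -0.6, -1.5]
grip_width: 0.0248
```

Emit:
send_rows(
  moves=[0.7, 0, 0, 0, 1.2, 0, 0, 0, 1.2, 0, 0, 0],
)

```text
clock: 21.48
tcp_pos: [0.6004, 0.172, 0.2153]
orientation: [-2.05, -2.38, -0.0]
contact_force: [0.6, 0.0, -2.0]
grip_width: 0.0241
```

Emit:
send_rows(
  moves=[0.7, 0, 0, 0, 1.2, 0, 0, 0, 1.2, 0, 0, 0],
)

```text
clock: 21.85
tcp_pos: [0.6003, 0.1726, 0.2153]
orientation: [2.051, 2.379, -0.001]
contact_force: [-0.1, -3.0, -0.2]
grip_width: 0.0244
```

The stop has been felt. I'll bring the push up to about 7 N.

Emit:
send_rows(
  moves=[0.5, 0, 0, 0, 1, 0, 0, 0],
)

```text
clock: 22.1
tcp_pos: [0.6004, 0.1727, 0.2153]
orientation: [2.051, 2.378, -0.002]
contact_force: [-0.2, -6.3, 0.3]
grip_width: 0.0246
```

```bash
python3 - <<'E'
from h import *
st()
E
```

```text
t 22.1 tcp [0.6004 0.1727 0.2153] F [-0.25 -6.29  0.33] M [-1.23 -0.08  0.1 ] w 0.0246 q [ 0.02  0.47 -0.54  1.67  0.27  1.08 -0.46]
```

Emit:
send_rows(
  moves=[0.2, 0, 0, 0, 0.2, 0, 0, 0, 0.2, 0, 0, 0, 0.2, 0, 0, 0],
)

```text
clock: 22.6
tcp_pos: [0.6004, 0.1727, 0.2153]
orientation: [2.051, 2.378, -0.002]
contact_force: [0.2, -5.6, 0.6]
grip_width: 0.0242
```

Emit:
send_rows(
  moves=[0, 0, 0, 0, 0, 0, 0, 0, 0, 0, 0, 0, 0, 0, 0, 0],
)

```text
clock: 23.1
tcp_pos: [0.6004, 0.1727, 0.2153]
orientation: [2.051, 2.378, -0.002]
contact_force: [-0.0, -5.5, -0.0]
grip_width: 0.0244
```

```bash
python3 - <<'E'
from h import *
st()
d=grab('side','s9.png');c=cv2.resize(d['img'][180:310,140:270,::-1],None,fx=4.6,fy=4.6,interpolation=2);cv2.imwrite('pics/s9c.png',np.clip(c*1.4,0,255).astype('uint8'))
st()
E
```

```text
t 23.1 tcp [0.6004 0.1727 0.2153] F [-0.04 -5.51 -0.04] M [-1.13 -0.08  0.05] w 0.0244 q [ 0.02  0.47 -0.54  1.67  0.27  1.08 -0.46]
t 23.15 tcp [0.6004 0.1727 0.2153] F [ 1.18 -5.37  0.78] M [-1.18 -0.06  0.04] w 0.0243 q [ 0.02  0.47 -0.54  1.67  0.27  1.08 -0.46]
```

View pics/s9c.png

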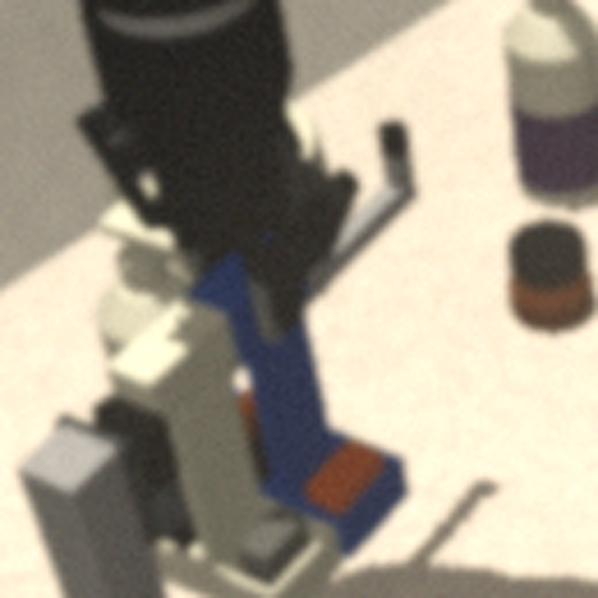

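The pair is against the stop and both caddies are upright. The push reads about 5.5 N, so I'll raise it to about 7 N and hold for just over a second.

Emit:
send_rows(
  moves=[0.5, 0, 0, 0, 0.5, 0, 0, 0],
)

```text
clock: 23.4
tcp_pos: [0.6004, 0.1727, 0.2153]
orientation: [2.051, 2.377, -0.003]
contact_force: [1.1, -6.7, 0.9]
grip_width: 0.0243
```

Emit:
send_rows(
  moves=[0, 0, 0, 0, 0, 0, 0, 0, 0, 0, 0, 0, 0, 0, 0, 0],
)

```text
clock: 23.9
tcp_pos: [0.6005, 0.1727, 0.2153]
orientation: [2.051, 2.377, -0.003]
contact_force: [0.8, -6.9, 1.1]
grip_width: 0.024
```

Emit:
send_rows(
  moves=[0, 0, 0, 0, 0, 0, 0, 0, 0, 0, 0, 0, 0, 0, 0, 0],
)

```text
clock: 24.4
tcp_pos: [0.6004, 0.1727, 0.2153]
orientation: [2.051, 2.377, -0.003]
contact_force: [0.8, -5.9, 0.3]
grip_width: 0.0245
```

The hold is done. I'll ease to a residual push and let go gently.

Emit:
send_rows(
  moves=[-0.6, 0, 0, 0, -1.2, 0, 0, 0, -1.5, 0, 0, 0, -1.5, 0, 0, 0],
)

```text
clock: 24.9
tcp_pos: [0.6004, 0.1727, 0.2153]
orientation: [2.051, 2.379, -0.0]
contact_force: [1.2, -4.8, 0.1]
grip_width: 0.024
```

Emit:
send_rows(
  moves=[0, 0, 0, 0, 0, 0, 0, 0, 0, 0, 0, 0, 0, 0, 0, 0],
  hand=0.55,
)

```text
clock: 25.4
tcp_pos: [0.6001, 0.1738, 0.2154]
orientation: [-2.05, -2.38, -0.001]
contact_force: [0.6, -0.1, 0.8]
grip_width: 0.0385
```

```bash
python3 - <<'E'
from h import *
st()
d=grab('side','s10.png');c=cv2.resize(d['img'][180:310,140:270,::-1],None,fx=4.6,fy=4.6,interpolation=2);cv2.imwrite('pics/s10c.png',np.clip(c*1.4,0,255).astype('uint8'))
E
```

```text
t 25.4 tcp [0.6001 0.1738 0.2154] F [ 0.6  -0.1   0.78] M [0.04 0.03 0.04] w 0.0385 q [ 0.02  0.46 -0.55  1.67  0.27  1.08 -0.45]
```

View pics/s10c.png

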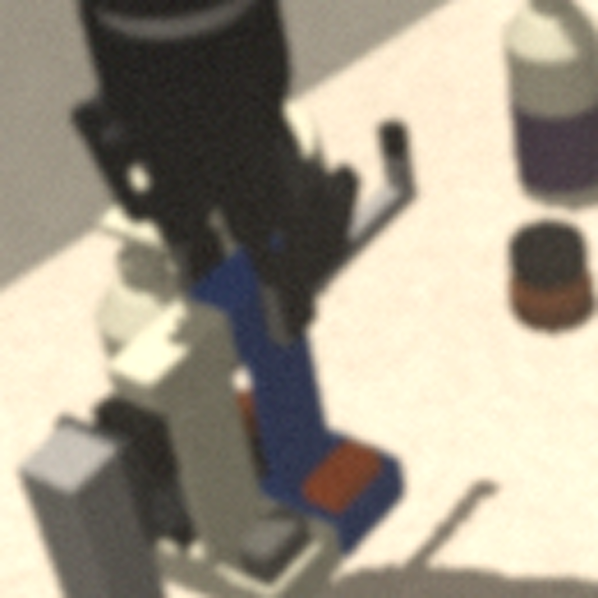

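Released cleanly, with force near zero. I'll open wider and withdraw straight up.

Emit:
send_rows(
  moves=[0, 0, 0, 0, 0, 0, 0, 0, 0, 0, -3, 0, 0, 0, -10, 0, 0, 0, -22, 0, 0, 0, -40, 0, 0, 0, -65, 0, 0, 0, -90, 0],
  hand=0.25,
)

```text
clock: 26.45
tcp_pos: [0.6003, 0.1735, 0.3075]
orientation: [2.05, 2.38, 0.002]
contact_force: [-0.2, 0.1, -0.3]
grip_width: 0.0641
```

Emit:
send_rows(
  moves=[-10, -25, -20, 0, -30, -60, -35, 0, -60, -100, -45, 0, -90, -140, -45, 0, -120, -150, -45, 0, -160, -150, -45, 0, -200, -150, -45, 0, -230, -150, -45, 0],
)

```text
clock: 27.45
tcp_pos: [0.486, -0.078, 0.3518]
orientation: [2.051, 2.377, 0.001]
contact_force: [0.1, 0.5, -0.3]
grip_width: 0.064
```

```bash
python3 - <<'E'
from h import *
st()
for n in('side','top'):
    d=grab(n,n+'11.png');x,y=(130,180) if n=='side' else (175,140)
    c=cv2.resize(d['img'][y:y+110,x:x+130,::-1],None,fx=5.5,fy=5.5,interpolation=2);cv2.imwrite('pics/%s11c.png'%n,np.clip(c*1.4,0,255).astype('uint8'))
E
```

```text
t 27.45 tcp [ 0.486  -0.078   0.3518] F [ 0.07  0.51 -0.28] M [ 0.06 -0.01  0.01] w 0.064 q [ 0.43  0.1  -0.43  1.79  0.04  1.25  0.14]
```

View pics/side11c.png

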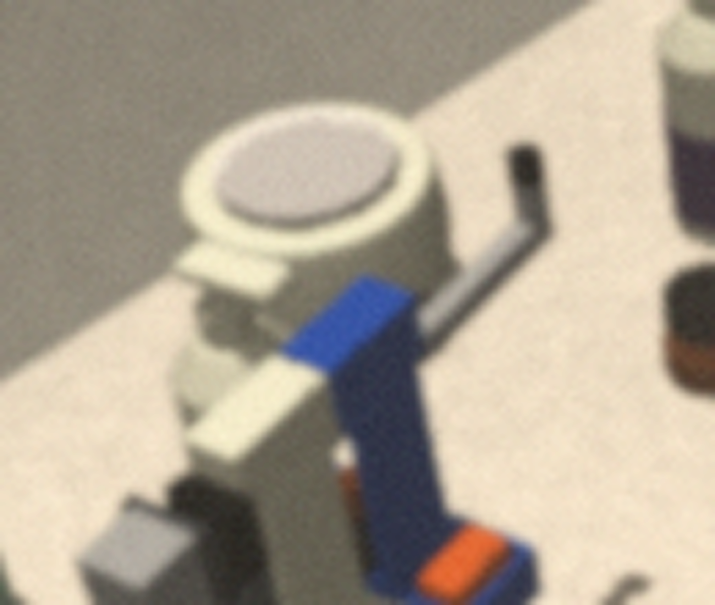

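View pics/top11c.png

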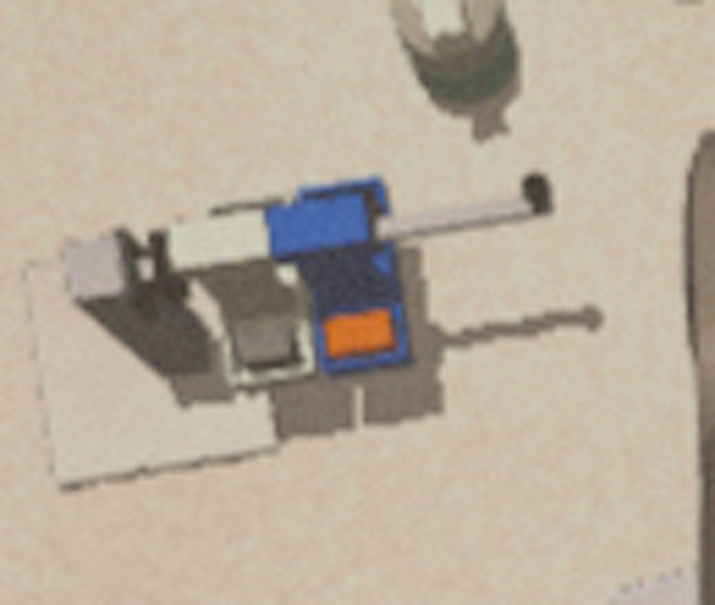

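Both views show white and blue heads flush, with the blue one on the tip side. I'll wait a little and check that nothing is swinging.

Emit:
send_rows(
  moves=[0, 0, 0, 0, 0, 0, 0, 0, 0, 0, 0, 0, 0, 0, 0, 0, 0, 0, 0, 0, 0, 0, 0, 0, 0, 0, 0, 0, 0, 0, 0, 0],
)

```text
clock: 28.55
tcp_pos: [0.4858, -0.0764, 0.3503]
orientation: [2.051, 2.38, -0.0]
contact_force: [0.3, -0.2, -0.6]
grip_width: 0.0643
```

Emit:
send_rows(
  moves=[0, 0, 0, 0, 0, 0, 0, 0, 0, 0, 0, 0, 0, 0, 0, 0, 0, 0, 0, 0, 0, 0, 0, 0, 0, 0, 0, 0, 0, 0, 0, 0],
)

```text
clock: 29.55
tcp_pos: [0.4858, -0.0763, 0.3503]
orientation: [2.051, 2.38, 0.0]
contact_force: [-0.8, 1.0, 0.8]
grip_width: 0.0642
```

```bash
python3 - <<'E'
from h import *
F=[]
for i in range(5): F.append(grab('side','e%d.png'%i)['img'][195:310,150:245].astype(float).mean(2))
p=load('side11.png')['img'][195:310,150:245].astype(float).mean(2)
g=lambda a:cv2.GaussianBlur(a,(0,0),1.5)
print('vs earlier',abs(g(F[0])-g(p)).max(),'within',[round(abs(g(F[i])-g(F[0])).max(),1) for i in range(1,5)])
a=load('side0.png')['img'].astype(float).mean(2);b=load('e0.png')['img'].astype(float).mean(2)
m=abs(g(a)-g(b))>18; print(cv2.phaseCorrelate(g(p),g(F[4])))
cv2.imwrite('pics/diff.png',(m*255).astype('uint8')); d=grab('top','topend.png'); st()
E
```

```text
vs earlier 2.699500152800354 within [np.float64(4.3), np.float64(1.6), np.float64(4.0), np.float64(1.4)]
((0.005630248924767045, -0.02190438258553229), 0.995406032888288)
t 29.85 tcp [ 0.4858 -0.0763  0.3503] F [-0.57  0.25  0.21] M [-0.02  0.04  0.02] w 0.0637 q [ 0.43  0.1  -0.43  1.8   0.04  1.25  0.14]
```

View pics/topend.png

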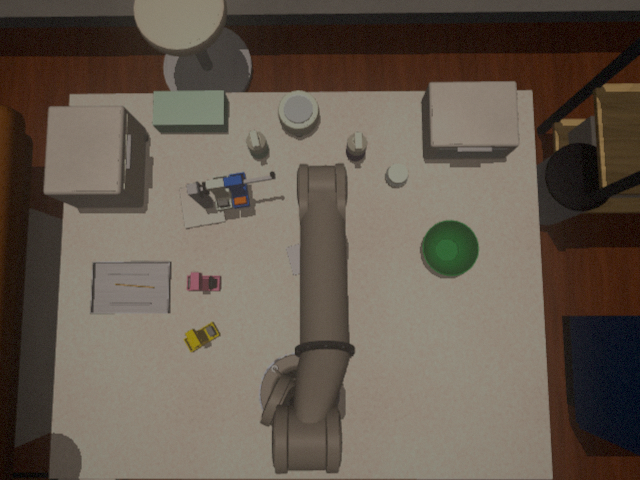

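Everything else is where it was. The alternating frame differences could be noise or a tiny swing, so I'll check where they occur.

```bash
python3 - <<'E'
from h import *
g=lambda a:cv2.GaussianBlur(a,(0,0),1.5)
F=[g(load('e%d.png'%i)['img'].astype(float).mean(2)) for i in range(5)]
for i in range(1,5):
    d=abs(F[i]-F[0]); c=d[195:310,150:245]; print(np.unravel_index(c.argmax(),c.shape),c.max().round(1),'bg',d[300:400,50:120].max().round(1),d[195:310,150:245].mean().round(3),cv2.phaseCorrelate(F[0][195:310,150:245],F[i][195:310,150:245])[0])
E
```

```text
(np.int64(100), np.int64(70)) 4.3 bg 1.4 0.306 (-0.0025615187274894424, 0.0003774113335239804)
(np.int64(75), np.int64(58)) 1.4 bg 1.1 0.274 (-0.0010051406300704002, 0.007129341417218882)
(np.int64(100), np.int64(71)) 4.0 bg 1.3 0.304 (0.004705425772201011, -0.004289563353403025)
(np.int64(39), np.int64(48)) 1.3 bg 1.3 0.289 (-0.002480216047892725, 0.0002591737920027981)
```

The only difference is at one isolated spot, (220,295), probably a shadow edge. The caddies themselves don't move (shift under 0.01 px), so I'll hand in.

```bash
python3 -c "
from bench import r
print(r.hand_in())"
```

```text
the job is handed in; nothing more can be done
None
```

The goggle caddy now hangs on the bar beside the loupe caddy, on the tip side, with both pushed back against the rubber stop. The job was handed in at about 30 s of the 58 s allowed; no verdict was reported.

- **Hanging:** I pinched the blue caddy by its head and turned it about 31° to line up with the bar. I found the bar by touching it lightly with the stem, then lowered the caddy onto it. The lateral touch reached about 9 N and the vertical touch about 8 N.
- **Pushing home:** I slid it along until it pushed the loupe caddy to the stop, then pressed for about 2 s. The readings were 5.5–7 N, and about 6–7 N in the last second. I eased off, let go and withdrew straight up.
- **Last checks:**
  - Both camera views show the two heads flush and both caddies upright.
  - The image of the pair shifted by less than 0.03 px over about 2 s, so they are not swinging.
  - The bottles, jars, bowl and look-alikes are where they were. The arm hid part of the spatula in the last top view, and nothing passed low over it.
- **Mismatches:** The stop was about 7 mm farther back than my first sight estimate, so I went by feel. One isolated spot at (220,295) in the side view flickered slightly; I took it for a shadow edge and did not look closer.

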